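# Join a broken tile against the fence and hold it

## Task

Turn the rotary switch fully to on to start the bench extraction, and only then join the glued tile: without knocking, bring the small piece up to the large piece, which stays in its corner of fence and stop block, break to break with the ends in line. Then push the small piece with the fingertips, down onto the board and towards the fence at once, in one steady diagonal push of about 15 N, and finish while holding it so, touching nothing else. Leave the bottle, brush pot and vase alone.

Things in the scene. Friction and masses are not known exactly. Their poses are not given: they have to be found in the camera images.
- joining_board: fixed wooden joining board with dark green facing, 310 (x) x 300 (y) mm. Origin: centre of its underside; the working face is 18 mm above it. Fence along its far side: inner face at x = +125 mm. Stop block on its +y side, 26 mm thick: inner face at y = +105 mm, from x = -13 to +125 mm. Both wooden, 16 mm high above the face. Sliding friction about 0.28
- board_face: the working face of the joining board (310 x 300 mm plate, 6 mm thick, its origin at the centre of its underside, 12 mm above the board's origin)
- fence: the fence of the joining board, 300 mm along y, 26 mm thick, 16 mm high; origin at mid-length of its lower inner edge, +x pointing away from the pieces
- large_piece: large piece of a broken glazed tile, white painted blue: 96 (x) x 152 (y) x 24 mm, 0.64 kg, loose, painted side up in the corner of fence and stop block, about 1 mm from each. Origin: centre of its underside. Upright break face at x = -48 mm; the other three sides are bevelled: upright for the lower 12 mm, then sloping inwards 8 mm over the upper 12 mm
- small_piece: small piece of the tile: 56 (x) x 152 (y) x 24 mm, 0.38 kg +-20%, loose, painted side up on the near half of the board, aside and turned. Origin: centre of its underside. Upright break face at x = +28 mm; other sides bevelled like the large piece: a push square to the long edge's bevel (x = -28 mm) points 0.83 to +x, 0.55 down. Joined, its axes are parallel to the large piece's
- large_break (a point): middle of the lower edge of the large piece's break face, on its underside
- small_break (a point): middle of the lower edge of the small piece's break face, on its underside; meets large_break when joined
- switch_box: grey switch enclosure fixed to the bench on the robot's left, 100 x 85 x 58 mm high, with a black rotary handle on top and a cable at its far side. Origin: centre of its underside
- switch (a joint): rotary handle of the extraction switch: 0 = off (handle bar along the box's x), 1.05 rad = on, at firm stops; grows clockwise seen from above; stays where it is left; takes about 0.06 N m
- switch_grip (a point): on the axis of the rotary handle at the height to grip it, 95 mm above the bench: a black bar 48 mm long, 14 mm wide, its top 7 mm above this point; a disc of 25 mm radius under it begins 23 mm below the point. The point's x axis runs along the bar and turns with it
- adhesive_bottle: white plastic dropper bottle, 54 mm wide, 140 mm tall, upright; origin at the centre of its underside. Leave it alone
- brush_pot: black pot of brushes, 72 mm wide, 200 mm tall with the brushes, upright; origin at the centre of its underside. Leave it alone
- small_vase: small white and blue vase, 84 mm wide, 125 mm tall, upright; origin at the centre of its underside. Leave it alone
Not all that is in view belongs to the job. Leave any red look-alike of the small_piece alone.

How it is judged (in metres and radians):
On the way:
1. the switch is turned on while the joint is still open (break faces more than 10 mm apart) (value of joint switch above 0.95 rad and horizontal distance between large_break and small_break above 0.01 m), for 0.2 s.
At the end, for the whole second after the job is handed in: Switch on (over 0.95 rad). Small piece flat, break on break: gap under 2 mm, level 2 mm, parallel 2 deg, middles within 4 mm. Large piece within 3 mm of the fence. Fingers press it: 3-40 N on the large piece, over 1.5 N on the fence, 8-45 N on the board. Arm bears on neither board nor large piece (value of joint switch above 0.95 rad and x of small_break in the frame of large_break above -0.002 m and horizontal distance between small_break and large_break below 0.004 m and z of small_break in the frame of large_break between -0.002 and 0.002 m and angle between the y axis of small_piece and the y axis of large_piece, either way round below 0.035 rad and angle between small_piece's own z axis and vertical below 0.035 rad and x of large_piece in the frame of fence above -0.051 m and contact force between the fingers and small_piece above 5 N and contact force between small_piece and large_piece between 3 and 40 N and contact force between large_piece and fence above 1.5 N and contact force between small_piece and board_face between 8 and 45 N and contact force between the arm and joining_board below 1 N and contact force between the arm and large_piece below 1 N and linear speed of small_piece below 0.01 m/s); the arm keeps its last pose, push and grip.
It fails at once if the two pieces knock together with more than 60 N (contact force between small_piece and large_piece above 60 N).
It fails at once if the large piece is moved more than 12 mm (distance of large_piece from where it was at the start of the episode above 0.012 m).
It fails at once if the bottle, pot or vase is moved more than 20 mm (distance of any of adhesive_bottle, brush_pot, small_vase from where it was at the start of the episode above 0.02 m).
It also fails if it takes over 64 s, if anything falls off the work surface, if the arm or the gripper's body presses on something with over 40 N, if the wrist force passes 120 N, or if a joint passes its speed limit or range.

## Robot

A 6-joint arm with a two-finger parallel gripper is mounted at the origin on the work surface. World frame = base frame: x ahead of the robot, y to its left, z up, the work surface at z = 0. Lengths are in m, angles in degrees, forces in N, time in s.
With the tool pointing down it reaches from about 0.375 to 0.925 m from the base axis. Payload 5.7 kg.
Tool frame: the origin (TCP) lies midway between the tips of the shut fingers; the grasp point (between the pads) lies 19 mm behind it; x points along the fingers, z is the direction in which the jaws open and shut, and the axes are right-handed (so a half turn about x gives the same grasp; the last joint's range is limited). The gripper opens to 85 mm and grips with 20 to 120 N. Pads are 22 mm wide; open, the fingers measure 114 mm over their backs; the gripper's body (76 mm by 85 mm) begins 54 mm behind the grasp point. The pads swing forward as they close: fully open they stand 13 mm farther back than shut.
Start: joints at [-81.881, 20.558, 86.54, -0, 72.909, -6.595], TCP at [0.152, -0.58, 0.231] pointing down, gripper open.
Joint ranges: [-170.27, 170.27], [-57.76, 135], [12.27, 136.19], [-55.21, 235.2], [11.17, 155.16], [-170.74, 170.74]. Speed limits (degrees/s): [136.94, 136.94, 180, 180, 180, 180].

## Interface

Orientations are given as a 3x3 rotation matrix whose columns are the frame's x, y, z axes.
In Python, from cell import ctrl gives the robot as it stands.
- The arm moves only by the tool step_arm, never from a script. Its arguments are lists of equal length, an entry for each row: "slide": the shift along the tool's x, y, z in mm, a list of three; "twist": the turn, a rotation vector about the tool's x, y, z in units of 5 degrees (1.0 is 5 degrees), a list of three; "hand": the opening, from 0 (shut) to 1 (fully open). In form: {"slide": [[tx, ty, tz], ...], "twist": [[wx, wy, wz], ...], "hand": [hand, ...]}. A call has exactly 8 rows; each row shifts and turns the commanded pose from where the row before left it, along the tool's axes as they then stand; what a row does not reach is not made up. A row lasts 1/8 s, in which the tool goes at most 62.5 mm and 10.7 degrees, less where a joint would pass 70% of its speed; a pose out of reach is approached as far as the arm can. A call with a gripper value outside its range is refused whole. The fingers move at their own pace and stop on an object; "grip_force" is the grip in N (left out, the last holds). Time passes only in rows, so rows that do not move let the fingers close, or fill a call up. It gives the time, the measured TCP pose, the force and the opening at its end, in the units of the state.
- ctrl.observe(): the state, without advancing time (a new reading comes with each control period).
- ctrl.snapshot(name): name is "side" or "top"; returns a dict with "color" (480x640x3 uint8, red, green, blue), "depth" (480x640 float32, m along the optical axis (not along the pixel's ray), 0 where there is no reading), "intrinsics" (3x3 intrinsics, pixels), "distortion" ([k1, k2, p1, p2, k3] as OpenCV has them; the pictures are not rectified), "R" (3x3) and "t" (3): a world point X has camera coordinates R X + t. Camera axes: x right, y down, z forward; pixel columns grow to the right and rows downward; lengths in m; the calibration is good to about 2 mm. A picture is of the moment at which its call begins.
- ctrl.hand_in(): hands the job in, once; it reports no verdict.
Trained networks look in a picture, given as the dict that the camera call returned (one of the last four; its "shot" number tells which), for a name from the list of things; names that differ only in an ending like _2 or _b are one class to them, and where a whole thing is asked for, a point or a joint stands for the part that bears it (a point fixed in the world has none). Each returns a list of dicts, best first, with "p" (0 to 1); they miss things now and then, are a little off and sometimes report something else, mostly with a low value. They report only what shows in the picture. A call takes as long as a camera call. They do not tell look-alikes from the thing itself.
- ctrl.look_for(picture, label): "at" ([column, row] in pixels, amid what is visible of it).
- ctrl.cut_out(picture, label): "mask" (480x640 bool, what is visible of it) and "at" ([column, row] in pixels, amid what is visible of it).
The state is a dict: "t": time; "joints": joint angles; "joint_velocities": joint speeds; "joint_torque": joint torques, N m; "tcp_pos": TCP position; "orientation": TCP orientation; "contact_force": force on the tool from outside, world axes, zero at the start; "ft_torque": the same for the moment, N m; "width": finger opening in m.
Only numpy, scipy, OpenCV 4.12 (cv2) and the standard library are available. Lean on these libraries where they do the work, as an engineer would, in place of code of your own. Each camera call takes 0.05 s, during which the arm holds its last target. There are 200 camera calls.

## Working session

There is one attempt and no reset: what is moved stays moved. The work goes in short steps, Python scripts to look and compute and a tool call to move; the robot and the scene stay as the last step left them, time stands still between calls to the robot, and variables do not carry over. Pictures are saved under pics/ and viewed, about 8 in all and at most 12, crops included, and the job is handed in when it is done.

Besides the shell and the picture viewer there is one more tool, called after "Call:" by a JSON object that holds its "method" and its "body", one argument or row to a line. step_arm: Moves the arm, as the interface text tells. Its arguments: {"type":"object","properties":{"slide":{"type":"array","items":{"type":"array","items":{"type":"number"}}},"twist":{"type":"array","items":{"type":"array","items":{"type":"number"}}},"hand":{"type":"array","items":{"type":"number"}},"grip_force":{"type":"number"}},"required":["slide","twist","hand"]}

```bash
mkdir -p pics; ls; cat > h.py <<'E'
import numpy as np, cv2
from cell import ctrl
def snap(n):
    return ctrl.snapshot(n)
def save(p,f): cv2.imwrite('pics/'+f, cv2.cvtColor(p['color'],cv2.COLOR_RGB2BGR))
def rays(p,uv):
    n=cv2.undistortPoints(np.array(uv,float).reshape(-1,1,2),np.array(p['intrinsics']),np.array(p['distortion'])).reshape(-1,2)
    return np.c_[n,np.ones(len(n))]
def at_z(p,uv,z):
    R=np.array(p['R']);t=np.array(p['t']);d=rays(p,uv)@R;c=-R.T@t
    return c+d*((z-c[2])/d[:,2])[:,None]
def cloud(p,mask):
    v,u=np.nonzero(mask&(p['depth']>0)); d=p['depth'][v,u]
    R=np.array(p['R']);t=np.array(p['t'])
    return (rays(p,np.c_[u,v])*d[:,None]-t)@R
def proj(p,X):
    r,_=cv2.Rodrigues(np.array(p['R']))
    return cv2.projectPoints(np.array(X,float).reshape(-1,1,3),r,np.array(p['t']),np.array(p['intrinsics']),np.array(p['distortion']))[0].reshape(-1,2)
E
python3 - <<'E'
from h import *
for n in ('top','side'):
    p=snap(n); save(p,n+'1.png'); np.save(n+'1.npy',p,allow_pickle=True)
    print(n, -np.array(p['R']).T@p['t'])
    for l in ['joining_board','large_piece','small_piece','switch_box','switch','adhesive_bottle','brush_pot','small_vase']:
        for r in ctrl.cut_out(p,l)[:3]:
            c=cloud(p,r['mask']); print(l,round(r['p'],2),np.round(r['at']),r['mask'].sum(),np.round(np.median(c,0),3) if len(c) else '')
print(ctrl.observe())
E
```

```text
pics
top [ 0.33374252 -0.02422024  1.36572732]
joining_board 0.72 [376. 225.] 12856 [ 0.606 -0.133  0.02 ]
joining_board 0.72 [362. 257.] 1792 [ 0.53  -0.099  0.042]
large_piece 0.92 [348. 187.] 2780 [ 0.684 -0.063  0.043]
large_piece 0.29 [362. 258.] 1867 [ 0.529 -0.099  0.042]
large_piece 0.19 [356. 158.] 1524 [ 0.755 -0.088  0.035]
small_piece 0.87 [387. 356.] 1816 [ 0.307 -0.158  0.025]
small_piece 0.77 [366. 257.] 1774 [ 0.53  -0.098  0.042]
small_piece 0.71 [243. 202.] 1689 [0.652 0.183 0.024]
switch_box 0.59 [141. 270.] 2650 [0.485 0.393 0.059]
switch 0.79 [139. 274.] 411 [0.473 0.39  0.081]
adhesive_bottle 0.88 [516. 296.] 734 [ 0.442 -0.425  0.085]
brush_pot 0.59 [516. 212.] 1318 [ 0.633 -0.436  0.071]
small_vase 0.79 [503. 246.] 1208 [ 0.546 -0.395  0.092]
side [ 0.34906239 -0.87247237  0.75840146]
joining_board 0.97 [368. 306.] 13594 [ 0.607 -0.17   0.016]
large_piece 0.68 [396. 270.] 2738 [ 0.684 -0.085  0.039]
small_piece 0.8 [329. 293.] 1877 [ 0.53  -0.119  0.039]
small_piece 0.7 [350. 210.] 1333 [0.657 0.171 0.019]
small_piece 0.57 [213. 340.] 2522 [ 0.304 -0.17   0.02
[... 429 characters left out ...]
      7.29099426e+01, -6.59367886e+00]), 'joint_velocities': array([ 0.06913377,  0.0146506 , -0.01378444,  0.06015484, -0.14610135,
        0.0044279 ]), 'joint_torque': array([-9.30008282e-04, -5.27569807e+01, -2.79053110e+01, -2.57381889e-04,
        1.53499223e-03, -6.61374358e-06]), 'tcp_pos': array([ 0.15236111, -0.58030108,  0.23127834]), 'orientation': array([[-1.14871790e-05,  9.67221531e-01,  2.53934065e-01],
       [ 1.02128908e-04,  2.53934065e-01, -9.67221526e-01],
       [-9.99999995e-01,  1.48233619e-05, -1.01698264e-04]]), 'contact_force': array([-0.3146421 ,  0.6213917 , -0.79739087]), 'ft_torque': array([-0.01221254, -0.06184101,  0.03113857]), 'width': 0.08549180307656187}
```

```bash
python3 - <<'E'
import cv2
a=cv2.imread('pics/top1.png')
cv2.imwrite('pics/topc.png',cv2.resize(a[120:400,80:560],(800,467),interpolation=cv2.INTER_CUBIC))
E
```

```text
(no output)
```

View pics/topc.png

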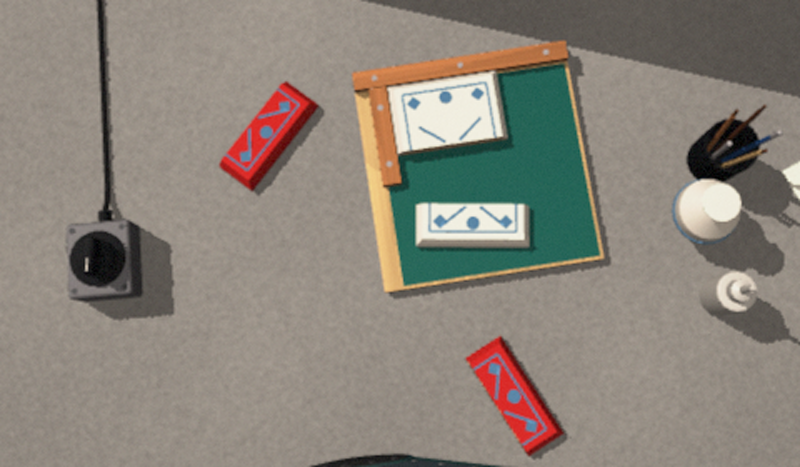

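View pics/side1.png

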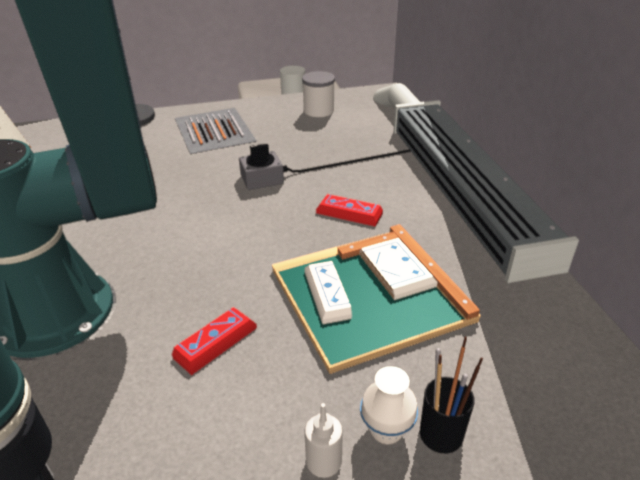

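White small_piece is at top px (366,257). Its look-alikes are the two red pieces at top px (387,356) and (243,202), and the large piece is at (348,187). I choose the white one. Next I fit the poses.

```bash
cat > fit.py <<'E'
from h import *
from scipy.optimize import minimize
def box(x0,x1,y0,y1,z0,z1): return [[x,y,z] for x in(x0,x1) for y in(y0,y1) for z in(z0,z1)]
def piece(lx,ly):
    # break at sx*lx/2
    s=1 if lx<.06 else -1; a=lx/2;b=ly/2
    V=box(-a,a,-b,b,0,.012)
    xt=sorted([s*a,-s*(a-.008)]); V+=box(xt[0],xt[1],-b+.008,b-.008,.024,.024)
    return np.array(V)
MOD={'small_piece':(piece(.056,.152),.018),'large_piece':(piece(.096,.152),.018),
 'joining_board':(np.array(box(-.155,.155,-.15,.15,0,.018)+box(.125,.151,-.15,.15,.018,.034)),0),
 'switch_box':(np.array(box(-.05,.05,-.0425,.0425,0,.058)),0)}
def W(n,q):
    V,z=MOD[n];c,s=np.cos(q[2]),np.sin(q[2])
    return V@np.array([[c,s,0],[-s,c,0],[0,0,1]])+[q[0],q[1],z]
def sil(p,X,S=4):
    h=cv2.convexHull(np.round((proj(p,X)+.5)*S*16-8).astype(np.int32).reshape(-1,1,2))
    m=np.zeros((480*S,640*S),np.uint8);cv2.fillConvexPoly(m,h,255,shift=4)
    return cv2.resize(m,(640,480),interpolation=cv2.INTER_AREA)/255.
def fit(n,obs,q0):
    def cost(q): return sum(np.abs(sil(p,W(n,q))-m).sum() for p,m in obs)
    q0=np.array(q0,float)
    for st in (.01,.003):
        r=minimize(cost,q0,method='Nelder-Mead',options=dict(initial_simplex=[q0,q0+[st,0,0],q0+[0,st,0],q0+[0,0,st*8]],maxiter=90)); q0=r.x
    return r.x,r.fun
def whites(p,n,near):
    best=None
    for r in ctrl.cut_out(p,n):
        c=cloud(p,r['mask'])
        if len(c)>50:
            d=np.linalg.norm(np.median(c,0)[:2]-near)
            if best is None or d<best[0]: best=(d,r['mask'])
    return best[1].astype(float) if best is not None and best[0]<.06 else None
E
python3 - <<'E'
from fit import *
P={n:snap(n) for n in('top','side')}
G={'small_piece':(.53,-.11,0),'large_piece':(.684,-.07,.15),'joining_board':(.61,-.13,.17),'switch_box':(.48,.39,0.05)}
for n,g in G.items():
    obs=[(k,p,whites(p,n,np.array(g[:2]))) for k,p in P.items()]
    obs=[o for o in obs if o[2] is not None]
    for sel in [[o] for o in obs]+([obs] if len(obs)>1 else []):
        q,f=fit(n,[o[1:] for o in sel],g); print(n,[o[0] for o in sel],np.round(q[:2],4),round(np.degrees(q[2]),2),round(f),sum(o[2].sum() for o in sel))
p=P['top']
big=cv2.cvtColor(cv2.resize(p['color'][235:310,100:180],(640,600),interpolation=cv2.INTER_CUBIC),cv2.COLOR_RGB2BGR); cv2.imwrite('pics/sw.png',big)
big=cv2.cvtColor(cv2.resize(p['color'][140:300,280:450],(638,600),interpolation=cv2.INTER_CUBIC),cv2.COLOR_RGB2BGR); cv2.imwrite('pics/bd.png',big)
for r in ctrl.cut_out(p,'switch')[:1]+[None]:
    r=r or ctrl.cut_out(P['side'],'switch')[0]
    pp=p if r['mask'][:,:200].any() and r['at'][0]<200 else P['side']
    c=cloud(pp,r['mask']); t=c[c[:,2]>.094]; print(len(c),len(t),t.mean(0),np.linalg.eigh(np.cov(t[:,:2].T)), np.percentile(c[:,2],[2,50,98]))
E
```

```text
small_piece ['top'] [ 0.5315 -0.1004] 0.96 31 1801.0
small_piece ['side'] [ 0.5316 -0.1013] 0.68 71 1859.0
small_piece ['top', 'side'] [ 0.5315 -0.1009] 0.94 110 3660.0
large_piece ['top'] [ 0.6893 -0.0647] 9.83 82 2742.0
large_piece ['side'] [ 0.6886 -0.0653] 9.19 95 2624.0
large_piece ['top', 'side'] [ 0.6889 -0.0651] 9.75 181 5366.0
joining_board ['top'] [ 0.6194 -0.1044] 9.96 4769 12880.0
joining_board ['side'] [ 0.6198 -0.1041] 9.99 5534 12964.0
joining_board ['top', 'side'] [ 0.6195 -0.1042] 10.01 10309 25844.0
switch_box ['top'] [0.474  0.3954] 5.68 667 2730.0
switch_box ['side'] [0.4732 0.3935] 6.74 573 1922.0
switch_box ['top', 'side'] [0.4738 0.3952] 5.88 1247 4652.0
408 161 [0.47275995 0.39430603 0.1021495 ] EighResult(eigenvalues=array([1.83389294e-05, 1.81081282e-04]), eigenvectors=array([[ 0.01119899, -0.99993729],
       [-0.99993729, -0.01119899]])) [0.06845984 0.08027941 0.10712539]
331 65 [0.47343028 0.38965803 0.09818867] EighResult(eigenvalues=array([1.98235629e-05, 1.75147775e-04]), eigenvectors=array([[ 0.03248138, -0.99947234],
       [-0.99947234, -0.03248138]])) [0.06201988 0.07920833 0.10053854]
```

View pics/sw.png

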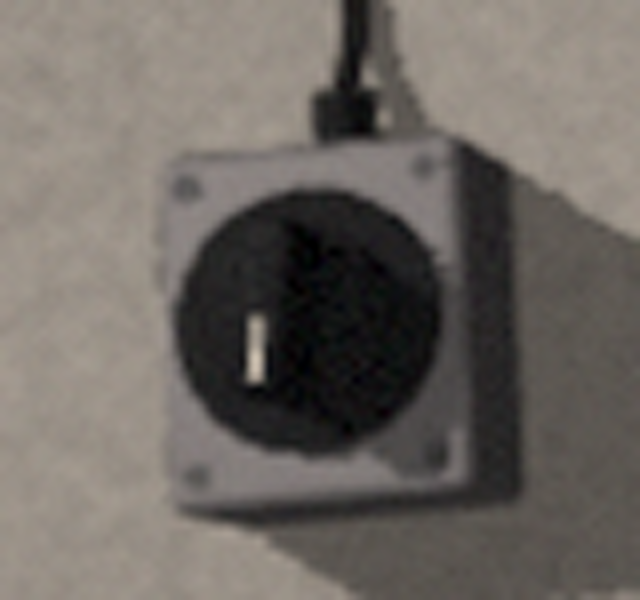

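View pics/bd.png

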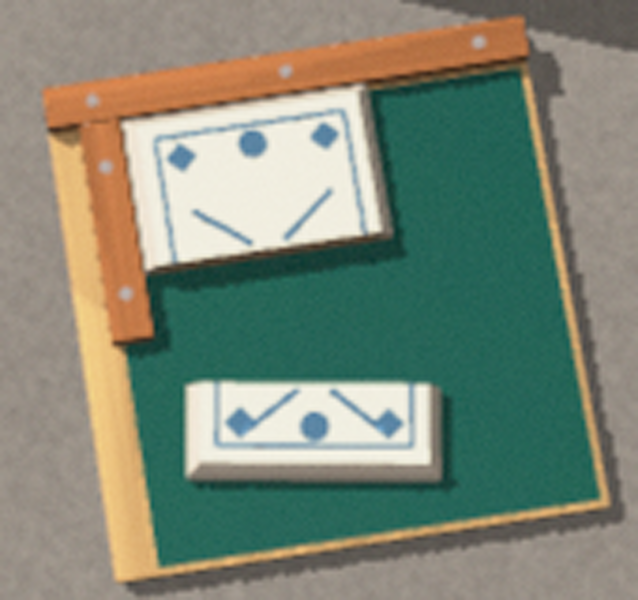

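```bash
cat > plan.py <<'E'
import numpy as np, sys, json
from scipy.spatial.transform import Rotation as Ro, Slerp
from cell import ctrl
def Rd(a,tilt=0):
    """tool down, jaw axis z at world angle a (deg); tilt: fingers lean forward about z"""
    a=np.radians(a); z=np.array([np.cos(a),np.sin(a),0]); x=np.array([0,0,-1.]); y=np.cross(z,x)
    return np.c_[x,y,z]@Ro.from_euler('z',tilt,degrees=True).as_matrix()
def plan(way,rp=0,start=None):
    """way: list of (pos,R,nrows)"""
    s=ctrl.observe(); p=s['tcp_pos'].copy(); R=s['orientation'].copy()
    if start: p,R=start
    S=[];T=[]
    for q,Q,n in way:
        q=np.array(q,float); p0=p.copy();sl=Slerp([0,1],Ro.from_matrix([R,Q]))
        for i in range(1,n+1):
            f=i/n
            d=np.round(R.T@(p0+(q-p0)*f-p)*1000,rp); w=np.round(np.degrees(Ro.from_matrix(R.T@sl(f).as_matrix()).as_rotvec())/5,1)
            S.append((d+0.).tolist());T.append((w+0.).tolist()); p=p+R@d/1000; R=R@Ro.from_rotvec(np.radians(w*5)).as_matrix()
    for k in range(0,len(S),8):
        print('slide',json.dumps(S[k:k+8])); print('twist',json.dumps(T[k:k+8]))
    print('end',np.round(p,4),np.round(R[:,0],3),np.degrees(np.arctan2(R[1,2],R[0,2])).round(2))
    return p,R
def st():
    s=ctrl.observe();R=s['orientation']
    print(round(s['t'],2),np.round(s['tcp_pos'],4),'z',np.degrees(np.arctan2(R[1,2],R[0,2])).round(2),'x',np.round(R[:,0],3),'F',np.round(s['contact_force'],1),'T',np.round(s['ft_torque'],2),'w',round(s['width']*1000,1),np.round(s['joints'],1))
E
python3 - <<'E'
from plan import *
plan([([.45,-.10,.24],Rd(5),10),([.485,.2,.21],Rd(60),6),([.473,.3945,.15],Rd(94.5),6),([.473,.3945,.14],Rd(94.5),2)])
E
```

```text
slide [[-1.0, 41.0, -39.0], [-1.0, 46.0, -33.0], [-1.0, 50.0, -26.0], [0.0, 53.0, -19.0], [-1.0, 56.0, -11.0], [-1.0, 56.0, -3.0], [-1.0, 56.0, 4.0], [-1.0, 56.0, 12.0]]
twist [[-1.6, 0.0, 0.0], [-1.6, 0.0, 0.0], [-1.6, 0.0, 0.0], [-1.6, 0.0, 0.0], [-1.6, 0.0, 0.0], [-1.6, 0.0, 0.0], [-1.6, 0.0, 0.0], [-1.6, 0.0, 0.0]]
slide [[-1.0, 52.0, 20.0], [-1.0, 50.0, 27.0], [5.0, 49.0, 10.0], [5.0, 47.0, 18.0], [5.0, 43.0, 26.0], [5.0, 39.0, 32.0], [5.0, 34.0, 38.0], [5.0, 27.0, 42.0]]
twist [[-1.7, 0.0, 0.0], [-1.6, 0.0, 0.0], [-1.8, 0.0, 0.0], [-1.9, 0.0, 0.0], [-1.8, 0.0, 0.0], [-1.8, 0.0, 0.0], [-1.8, 0.0, 0.0], [-1.9, 0.0, 0.0]]
slide [[10.0, 18.0, 27.0], [10.0, 15.0, 29.0], [10.0, 12.0, 30.0], [10.0, 9.0, 31.0], [10.0, 6.0, 32.0], [10.0, 2.0, 32.0], [5.0, 0.0, 0.0], [5.0, 0.0, 0.0]]
twist [[-1.1, 0.0, 0.0], [-1.2, 0.0, 0.0], [-1.1, 0.0, 0.0], [-1.2, 0.0, 0.0], [-1.1, 0.0, 0.0], [-1.2, 0.0, 0.0], [0.0, 0.0, 0.0], [0.0, 0.0, 0.0]]
end [0.4735 0.3941 0.1404] [ 0.  0. -1.] 94.71
```

Call:
{"method": "step_arm", "body": {
  "slide": [
    [-1, 41, -39],
    [-1, 46, -33],
    [-1, 50, -26],
    [0, 53, -19],
    [-1, 56, -11],
    [-1, 56, -3],
    [-1, 56, 4],
    [-1, 56, 12]
  ],
  "twist": [
    [-1.6, 0, 0],
    [-1.6, 0, 0],
    [-1.6, 0, 0],
    [-1.6, 0, 0],
    [-1.6, 0, 0],
    [-1.6, 0, 0],
    [-1.6, 0, 0],
    [-1.6, 0, 0]
  ],
  "hand": [0.6, 0.6, 0.6, 0.6, 0.6, 0.6, 0.6, 0.6],
  "grip_force": 30
}}

```text
t: 2.5
tcp_pos: [0.3912, -0.1941, 0.2387]
orientation: [[0.001, 0.192, 0.981], [-0.001, 0.981, -0.192], [-1.0, -0.0, 0.001]]
contact_force: [0.8, -0.3, 0.2]
width: 0.0512
```

Call:
{"method": "step_arm", "body": {
  "slide": [
    [-1, 52, 20],
    [-1, 50, 27],
    [5, 49, 10],
    [5, 47, 18],
    [5, 43, 26],
    [5, 39, 32],
    [5, 34, 38],
    [5, 27, 42]
  ],
  "twist": [
    [-1.7, 0, 0],
    [-1.6, 0, 0],
    [-1.8, 0, 0],
    [-1.9, 0, 0],
    [-1.8, 0, 0],
    [-1.8, 0, 0],
    [-1.8, 0, 0],
    [-1.9, 0, 0]
  ],
  "hand": [0.6, 0.6, 0.6, 0.6, 0.6, 0.6, 0.6, 0.6]
}}

```text
t: 3.5
tcp_pos: [0.4849, 0.2019, 0.2104]
orientation: [[0.001, -0.871, 0.492], [0.0, 0.492, 0.871], [-1.0, -0.0, 0.0]]
contact_force: [0.6, -0.3, -0.7]
width: 0.0513
```

Call:
{"method": "step_arm", "body": {
  "slide": [
    [10, 18, 27],
    [10, 15, 29],
    [10, 12, 30],
    [10, 9, 31],
    [10, 6, 32],
    [10, 2, 32],
    [5, 0, 0],
    [5, 0, 0]
  ],
  "twist": [
    [-1.1, 0, 0],
    [-1.2, 0, 0],
    [-1.1, 0, 0],
    [-1.2, 0, 0],
    [-1.1, 0, 0],
    [-1.2, 0, 0],
    [0, 0, 0],
    [0, 0, 0]
  ],
  "hand": [0.6, 0.6, 0.6, 0.6, 0.6, 0.6, 0.6, 0.6]
}}

```text
t: 4.5
tcp_pos: [0.4732, 0.3936, 0.14]
orientation: [[-0.0, -0.997, -0.082], [-0.001, -0.082, 0.997], [-1.0, 0.0, -0.001]]
contact_force: [-0.7, 0.7, 1.0]
width: 0.0509
```

```bash
python3 - <<'E'
from plan import *
st()
plan([([.473,.3945,.08],Rd(94.5),6),([.473,.3945,.078],Rd(94.5),2)])
E
```

```text
4.5 [0.4732 0.3936 0.14  ] z 94.68 x [-0.    -0.001 -1.   ] F [-0.7  0.7  1. ] T [-0.02 -0.02  0.  ] w 50.9 [ 33.3  27.   90.2  -0.   62.8 -61.3]
slide [[10.0, 0.0, 0.0], [10.0, 0.0, 0.0], [10.0, 0.0, 0.0], [10.0, 0.0, 1.0], [10.0, 0.0, 0.0], [10.0, 0.0, 0.0], [1.0, 0.0, 0.0], [1.0, 0.0, 0.0]]
twist [[0.0, 0.0, 0.0], [0.0, 0.0, 0.0], [0.0, 0.0, 0.0], [0.0, 0.0, 0.0], [0.0, 0.0, 0.0], [0.0, 0.0, 0.0], [0.0, 0.0, 0.0], [0.0, 0.0, 0.0]]
end [0.4731 0.3946 0.078 ] [-0.    -0.001 -1.   ] 94.68
```

Call:
{"method": "step_arm", "body": {
  "slide": [
    [15, 0, 0],
    [15, 0, 0],
    [15, 0, 1],
    [10, 0, 0],
    [6, 0, 0],
    [1, 0, 0],
    [0, 0, 0],
    [0, 0, 0]
  ],
  "twist": [
    [0, 0, 0],
    [0, 0, 0],
    [0, 0, 0],
    [0, 0, 0],
    [0, 0, 0],
    [0, 0, 0],
    [0, 0, 0],
    [0, 0, 0]
  ],
  "hand": [0.6, 0.6, 0.6, 0.6, 0.6, 0.0, 0.0, 0.0]
}}

```text
t: 5.5
tcp_pos: [0.4738, 0.3953, 0.0788]
orientation: [[0.001, -0.997, -0.082], [0.001, -0.082, 0.997], [-1.0, -0.001, 0.001]]
contact_force: [0.7, -0.3, -1.3]
width: 0.0135
```

Call:
{"method": "step_arm", "body": {
  "slide": [
    [0, 0, 0],
    [0, 0, 0],
    [0, 0, 0],
    [0, 0, 0],
    [0, 0, 0],
    [0, 0, 0],
    [0, 0, 0],
    [0, 0, 0]
  ],
  "twist": [
    [0, 0, 0],
    [0, 0, 0],
    [0, 0, 0],
    [0.4, 0, 0],
    [1, 0, 0],
    [1, 0, 0],
    [1, 0, 0],
    [1, 0, 0]
  ],
  "hand": [0, 0, 0, 0, 0, 0, 0, 0]
}}

```text
t: 6.5
tcp_pos: [0.4739, 0.396, 0.0788]
orientation: [[0.001, -0.954, 0.301], [0.002, 0.301, 0.954], [-1.0, -0.001, 0.002]]
contact_force: [0.3, 2.8, 1.3]
width: 0.0136
```

```bash
python3 -c "
from plan import *
st()"
```

```text
6.5 [0.4739 0.396  0.0788] z 72.46 x [ 0.001  0.002 -1.   ] F [0.3 2.8 1.3] T [ 0.36 -0.3   0.08] w 13.6 [ 33.4  31.3  92.9   0.1  55.6 -39. ]
```

Call:
{"method": "step_arm", "body": {
  "slide": [
    [0, 0, 0],
    [0, 0, 0],
    [0, 0, 0],
    [0, 0, 0],
    [0, 0, 0],
    [0, 0, 0],
    [0, 0, 0],
    [0, 0, 0]
  ],
  "twist": [
    [1, 0, 0],
    [1, 0, 0],
    [1, 0, 0],
    [1, 0, 0],
    [1, 0, 0],
    [1, 0, 0],
    [1, 0, 0],
    [1, 0, 0]
  ],
  "hand": [0, 0, 0, 0, 0, 0, 0, 0]
}}

```text
t: 7.5
tcp_pos: [0.4745, 0.3971, 0.0789]
orientation: [[0.003, -0.538, 0.843], [0.003, 0.843, 0.538], [-1.0, 0.001, 0.004]]
contact_force: [0.7, 6.0, 0.9]
width: 0.0134
```

```bash
python3 -c "
from plan import *
st()"
```

```text
7.5 [0.4745 0.3971 0.0789] z 32.56 x [ 0.003  0.003 -1.   ] F [0.7 6.  0.9] T [ 0.89 -0.28  1.46] w 13.4 [33.5 31.4 92.9  0.1 55.5  0.9]
```

Call:
{"method": "step_arm", "body": {
  "slide": [
    [0, 0, 0],
    [0, 0, 0],
    [0, 0, 0],
    [0, 0, 0],
    [-10, 0, 0],
    [-20, 0, 0],
    [-30, 0, 0],
    [-30, 0, 0]
  ],
  "twist": [
    [-0.3, 0, 0],
    [0, 0, 0],
    [0, 0, 0],
    [0, 0, 0],
    [0, 0, 0],
    [0, 0, 0],
    [0, 0, 0],
    [0, 0, 0]
  ],
  "hand": [0, 0.6, 0.6, 0.6, 0.6, 1, 1, 1]
}}

```text
t: 8.5
tcp_pos: [0.4733, 0.395, 0.1698]
orientation: [[0.0, -0.562, 0.827], [0.0, 0.827, 0.562], [-1.0, 0.0, 0.0]]
contact_force: [0.0, -0.4, 0.1]
width: 0.0857
```

```bash
python3 -c "
from plan import *
st()
plan([([.5315,-.1009,.11],Rd(1),10),([.5315,-.1009,.05],Rd(1),4),([.5315,-.1009,.04],Rd(1),2)])"
```

```text
8.5 [0.4733 0.395  0.1698] z 34.2 x [ 0.  0. -1.] F [ 0.  -0.4  0.1] T [ 0.04 -0.02  0.02] w 85.7 [33.4 25.2 88.4  0.  66.3 -0.8]
slide [[6.0, -44.0, -23.0], [6.0, -46.0, -20.0], [6.0, -47.0, -18.0], [6.0, -47.0, -15.0], [6.0, -49.0, -12.0], [6.0, -49.0, -10.0], [6.0, -49.0, -6.0], [6.0, -50.0, -4.0]]
twist [[0.7, 0.0, 0.0], [0.6, 0.0, 0.0], [0.7, 0.0, 0.0], [0.7, 0.0, 0.0], [0.6, 0.0, 0.0], [0.7, 0.0, 0.0], [0.6, 0.0, 0.0], [0.7, 0.0, 0.0]]
slide [[6.0, -50.0, -1.0], [6.0, -50.0, 2.0], [15.0, 0.0, 0.0], [15.0, 0.0, 0.0], [15.0, 0.0, 0.0], [15.0, 0.0, 0.0], [5.0, 0.0, 0.0], [5.0, 0.0, 0.0]]
twist [[0.7, 0.0, 0.0], [0.6, 0.0, 0.0], [0.0, 0.0, 0.0], [0.0, 0.0, 0.0], [0.0, 0.0, 0.0], [0.0, 0.0, 0.0], [0.0, 0.0, 0.0], [0.0, 0.0, 0.0]]
end [ 0.5316 -0.1011  0.0398] [ 0.  0. -1.] 1.2
```

Call:
{"method": "step_arm", "body": {
  "slide": [
    [6, -44, -23],
    [6, -46, -20],
    [6, -47, -18],
    [6, -47, -15],
    [6, -49, -12],
    [6, -49, -10],
    [6, -49, -6],
    [6, -50, -4]
  ],
  "twist": [
    [0.7, 0, 0],
    [0.6, 0, 0],
    [0.7, 0, 0],
    [0.7, 0, 0],
    [0.6, 0, 0],
    [0.7, 0, 0],
    [0.6, 0, 0],
    [0.7, 0, 0]
  ],
  "hand": [1, 1, 1, 1, 1, 1, 1, 1]
}}

```text
t: 9.5
tcp_pos: [0.5208, -0.0033, 0.121]
orientation: [[0.001, -0.132, 0.991], [-0.0, 0.991, 0.132], [-1.0, -0.0, 0.001]]
contact_force: [0.5, 0.3, -0.5]
width: 0.0854
```

Call:
{"method": "step_arm", "body": {
  "slide": [
    [6, -50, -1],
    [6, -50, 2],
    [15, 0, 0],
    [15, 0, 0],
    [15, 0, 0],
    [15, 0, 0],
    [5, 0, 0],
    [5, 0, 0]
  ],
  "twist": [
    [0.7, 0, 0],
    [0.6, 0, 0],
    [0, 0, 0],
    [0, 0, 0],
    [0, 0, 0],
    [0, 0, 0],
    [0, 0, 0],
    [0, 0, 0]
  ],
  "hand": [1, 1, 1, 1, 1, 1, 1, 1]
}}

```text
t: 10.5
tcp_pos: [0.5319, -0.1006, 0.038]
orientation: [[-0.0, -0.022, 1.0], [0.0, 1.0, 0.022], [-1.0, 0.0, -0.0]]
contact_force: [0.2, -0.0, 0.3]
width: 0.0854
```

```bash
python3 - <<'E'
from plan import *
from h import *
st()
a=snap('top');b=snap('side')
A=cv2.resize(a['color'][235:310,100:180],(320,300),interpolation=cv2.INTER_CUBIC)
B=cv2.resize(b['color'][210:360,250:410],(320,300),interpolation=cv2.INTER_CUBIC)
cv2.imwrite('pics/c3.png',cv2.cvtColor(np.hstack([A,B]),cv2.COLOR_RGB2BGR))
E
```

```text
10.5 [ 0.5319 -0.1006  0.038 ] z 1.25 x [-0.  0. -1.] F [ 0.2 -0.   0.3] T [-0.04 -0.04  0.05] w 85.4 [-18.   30.1 104.4   0.   45.4 -19.3]
```

View pics/c3.png

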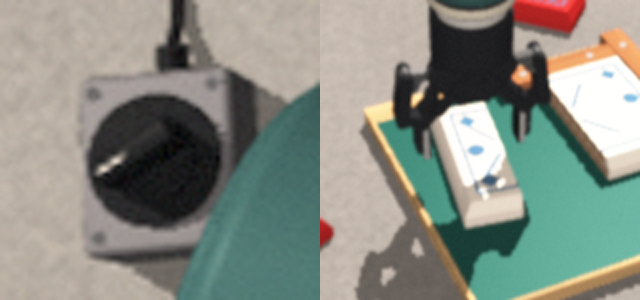

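The switch handle is now turned about 60°, with its mark at the lower left (crop 105,170). The fingers straddle the white piece (crop 425,140 and 520,125). Next I descend and grip.

Call:
{"method": "step_arm", "body": {
  "slide": [
    [10, 0, 0],
    [8, 0, 0],
    [2, 0, 0],
    [0, 0, 0],
    [2, 0, 0],
    [1, 0, 0],
    [0, 0, 0],
    [0, 0, 0]
  ],
  "twist": [
    [0, 0, 0],
    [0, 0, 0],
    [0, 0, 0],
    [0, 0, 0],
    [0, 0, 0],
    [0, 0, 0],
    [0, 0, 0],
    [0, 0, 0]
  ],
  "hand": [1, 1, 0.8, 0.8, 0.8, 0.8, 0.8, 0.8]
}}

```text
t: 11.6
tcp_pos: [0.5318, -0.101, 0.0154]
orientation: [[0.0, -0.021, 1.0], [0.0, 1.0, 0.021], [-1.0, 0.0, 0.0]]
contact_force: [0.6, 0.4, 0.3]
width: 0.0681
```

```bash
python3 -c "
from plan import *
from h import *
st()
b=snap('side')
cv2.imwrite('pics/c4.png',cv2.cvtColor(cv2.resize(b['color'][240:340,270:400],(780,600),interpolation=cv2.INTER_CUBIC),cv2.COLOR_RGB2BGR))
"
```

```text
11.6 [ 0.5318 -0.101   0.0154] z 1.21 x [ 0.  0. -1.] F [0.6 0.4 0.3] T [ 0.06 -0.    0.05] w 68.1 [-18.1  32.3 105.2   0.   42.6 -19.3]
```

View pics/c4.png

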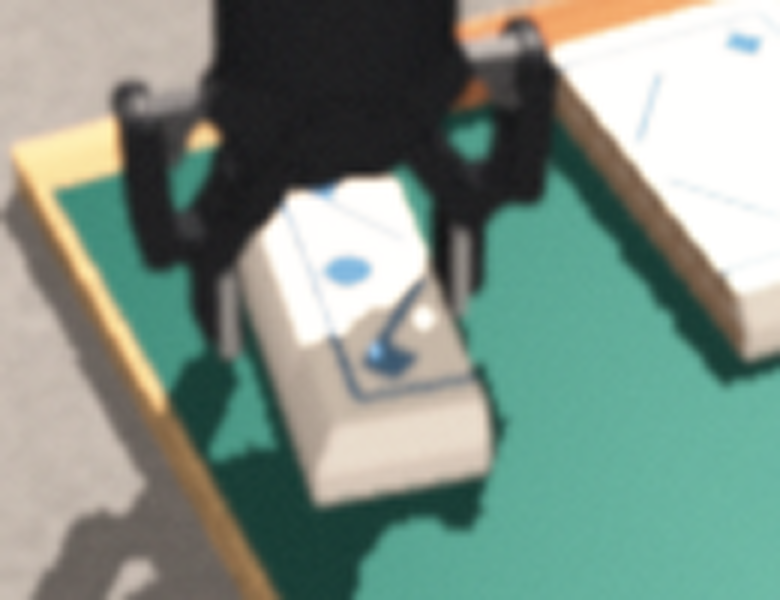

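Call:
{"method": "step_arm", "body": {
  "slide": [
    [0, 0, 0],
    [0, 0, 0],
    [0, 0, 0],
    [0, 0, 0],
    [0, 0, 0],
    [-2, 0, 0],
    [-3, 0, 0],
    [0, 0, 0]
  ],
  "twist": [
    [0, 0, 0],
    [0, 0, 0],
    [0, 0, 0],
    [0, 0, 0],
    [0, 0, 0],
    [0, 0, 0],
    [0, 0, 0],
    [0, 0, 0]
  ],
  "hand": [0.5, 0.5, 0.5, 0.5, 0.5, 0.5, 0.5, 0.5],
  "grip_force": 50
}}

```text
t: 12.65
tcp_pos: [0.5313, -0.1009, 0.0201]
orientation: [[-0.001, -0.021, 1.0], [0.0, 1.0, 0.021], [-1.0, 0.0, -0.001]]
contact_force: [0.2, 0.1, -3.6]
width: 0.0545
```

```bash
python3 - <<'E'
from plan import *
from fit import *
st()
P={n:snap(n) for n in('top','side')}
for k,p in P.items():
    m=whites(p,'large_piece',np.array([.689,-.065])); q,f=fit('large_piece',[(p,m)],(.689,-.065,.17)); print(k,q[:2].round(4),np.degrees(q[2]).round(2),f,m.sum())
    m=whites(p,'small_piece',np.array([.5318,-.101])); 
    if m is not None: print(k,m.sum(),np.round(np.percentile(cloud(p,m>0),[5,50,95],axis=0),4))
E
```

```text
12.65 [ 0.5313 -0.1009  0.0201] z 1.22 x [-0.001  0.    -1.   ] F [ 0.2  0.1 -3.6] T [ 0.03 -0.01 -0.01] w 54.5 [-18.1  31.8 105.    0.   43.2 -19.3]
top [ 0.691  -0.0644] 11.08 585.8039215686274 2279.0
top 374.0 [[ 0.503  -0.1584  0.038 ]
 [ 0.5202 -0.0741  0.0473]
 [ 0.5496 -0.0496  0.0518]]
side [ 0.6887 -0.066 ] 9.93 113.25882352941176 2609.0
side 1418.0 [[ 0.5049 -0.1756  0.026 ]
 [ 0.5307 -0.1368  0.0433]
 [ 0.5546 -0.0724  0.0462]]
```

```bash
python3 - <<'E'
from plan import *
u=np.array([np.cos(np.radians(10)),np.sin(np.radians(10)),0]);T=np.array([.5867,-.0844,.026])
plan([(T-.055*u,Rd(10),4),(T,Rd(10),6),(T,Rd(10),1),(T-[0,0,.0095],Rd(10),4),(T-[0,0,.0095],Rd(10),1)])
E
```

```text
slide [[-1.0, 2.0, 0.0], [-2.0, 1.0, 1.0], [-1.0, 2.0, 0.0], [-2.0, 2.0, 0.0], [0.0, 0.0, 9.0], [0.0, 0.0, 9.0], [0.0, 0.0, 10.0], [0.0, 0.0, 9.0]]
twist [[-0.4, 0.0, 0.0], [-0.5, 0.0, 0.0], [-0.4, 0.0, 0.0], [-0.5, 0.0, 0.0], [0.0, 0.0, 0.0], [0.0, 0.0, 0.0], [0.0, 0.0, 0.0], [0.0, 0.0, 0.0]]
slide [[0.0, 0.0, 9.0], [0.0, 0.0, 9.0], [0.0, 0.0, 0.0], [2.0, 0.0, 0.0], [3.0, 0.0, 0.0], [2.0, 0.0, 0.0], [3.0, 0.0, 0.0], [0.0, 0.0, 0.0]]
twist [[0.0, 0.0, 0.0], [0.0, 0.0, 0.0], [0.0, 0.0, 0.0], [0.0, 0.0, 0.0], [0.0, 0.0, 0.0], [0.0, 0.0, 0.0], [0.0, 0.0, 0.0], [0.0, 0.0, 0.0]]
end [ 0.5862 -0.0842  0.0162] [-0.  0. -1.] 10.21
```

Call:
{"method": "step_arm", "body": {
  "slide": [
    [-1, 2, 0],
    [-2, 1, 1],
    [-1, 2, 0],
    [-2, 2, 0],
    [0, 0, 9],
    [0, 0, 9],
    [0, 0, 10],
    [0, 0, 9]
  ],
  "twist": [
    [-0.4, 0, 0],
    [-0.5, 0, 0],
    [-0.4, 0, 0],
    [-0.5, 0, 0],
    [0, 0, 0],
    [0, 0, 0],
    [0, 0, 0],
    [0, 0, 0]
  ],
  "hand": [0.5, 0.5, 0.5, 0.5, 0.5, 0.5, 0.5, 0.5]
}}

```text
t: 13.95
tcp_pos: [0.5696, -0.0873, 0.0262]
orientation: [[0.0, -0.177, 0.984], [0.0, 0.984, 0.177], [-1.0, -0.0, 0.0]]
contact_force: [0.6, 0.2, -4.3]
width: 0.0544
```

Call:
{"method": "step_arm", "body": {
  "slide": [
    [0, 0, 9],
    [0, 0, 9],
    [0, 0, 0],
    [2, 0, 0],
    [3, 0, 0],
    [2, 0, 0],
    [2, 0, 0],
    [0, 0, 0]
  ],
  "twist": [
    [0, 0, 0],
    [0, 0, 0],
    [0, 0, 0],
    [0, 0, 0],
    [0, 0, 0],
    [0, 0, 0],
    [0, 0, 0],
    [0, 0, 0]
  ],
  "hand": [0.5, 0.5, 0.5, 0.5, 0.5, 0.5, 0.5, 0.5]
}}

```text
t: 14.95
tcp_pos: [0.5861, -0.0842, 0.0171]
orientation: [[-0.0, -0.177, 0.984], [0.0, 0.984, 0.177], [-1.0, 0.0, -0.0]]
contact_force: [-0.6, -0.0, -3.8]
width: 0.0547
```

```bash
python3 - <<'E'
from plan import *
from h import *
st()
b=snap('side')
cv2.imwrite('pics/c5.png',cv2.cvtColor(cv2.resize(b['color'][210:340,290:460],(784,600),interpolation=cv2.INTER_CUBIC),cv2.COLOR_RGB2BGR))
E
```

```text
14.95 [ 0.5861 -0.0842  0.0171] z 10.21 x [-0.  0. -1.] F [-0.6 -0.  -3.8] T [ 0.   -0.02  0.02] w 54.7 [-14.9  34.8  98.4   0.   46.9 -25.1]
```

View pics/c5.png

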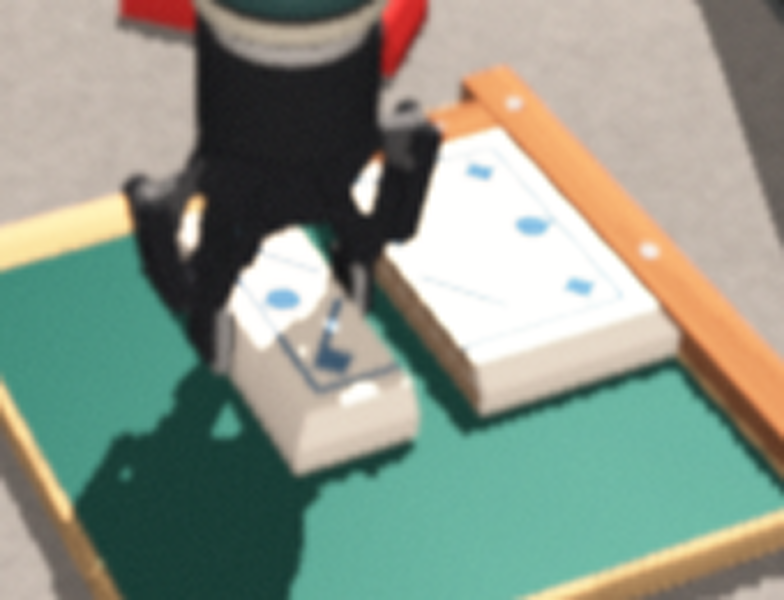

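Call:
{"method": "step_arm", "body": {
  "slide": [
    [0.5, 0, 0],
    [0.5, 0, 0],
    [0.5, 0, 0],
    [0, 0, 0],
    [0, 0, 0],
    [0, 0, 0],
    [0, 0, 0],
    [0, 0, 0]
  ],
  "twist": [
    [0, 0, 0],
    [0, 0, 0],
    [0, 0, 0],
    [0, 0, 0],
    [0, 0, 0],
    [0, 0, 0],
    [0, 0, 0],
    [0, 0, 0]
  ],
  "hand": [0.5, 0.5, 0.5, 0.5, 0.75, 0.75, 0.75, 0.75]
}}

```text
t: 16.0
tcp_pos: [0.5865, -0.0843, 0.016]
orientation: [[0.0, -0.177, 0.984], [0.0, 0.984, 0.177], [-1.0, -0.0, 0.0]]
contact_force: [-0.9, -0.5, 0.4]
width: 0.064
```

```bash
python3 - <<'E'
from plan import *
st()
E
```

```text
16.0 [ 0.5865 -0.0843  0.016 ] z 10.21 x [ 0.  0. -1.] F [-0.9 -0.5  0.4] T [-0.01  0.03  0.02] w 64.0 [-14.9  34.9  98.4   0.   46.7 -25.1]
```

```bash
python3 - <<'E'
from plan import *
st()
plan([([.5865,-.0843,.07],Rd(10.2),2),([.50,-.0995,.12],Rd(-80),10),([.50,-.0995,.12],Rd(-80),4)])
E
```

```text
16.0 [ 0.5865 -0.0843  0.016 ] z 10.21 x [ 0.  0. -1.] F [-0.9 -0.5  0.4] T [-0.01  0.03  0.02] w 64.0 [-14.9  34.9  98.4   0.   46.7 -25.1]
slide [[-27.0, 0.0, 0.0], [-27.0, 0.0, 0.0], [-5.0, 0.0, -9.0], [-5.0, -1.0, -8.0], [-5.0, -3.0, -9.0], [-5.0, -4.0, -8.0], [-5.0, -5.0, -7.0], [-5.0, -6.0, -6.0]]
twist [[0.0, 0.0, 0.0], [0.0, 0.0, 0.0], [1.8, 0.0, 0.0], [1.8, 0.0, 0.0], [1.8, 0.0, 0.0], [1.8, 0.0, 0.0], [1.8, 0.0, 0.0], [1.8, 0.0, 0.0]]
slide [[-5.0, -7.0, -5.0], [-5.0, -8.0, -4.0], [-5.0, -8.0, -3.0], [-5.0, -9.0, -1.0], [0.0, 0.0, 0.0], [0.0, 0.0, 0.0], [0.0, 0.0, 0.0], [0.0, 0.0, 0.0]]
twist [[1.8, 0.0, 0.0], [1.8, 0.0, 0.0], [1.8, 0.0, 0.0], [1.8, 0.0, 0.0], [0.0, 0.0, 0.0], [0.0, 0.0, 0.0], [0.0, 0.0, 0.0], [0.0, 0.0, 0.0]]
end [ 0.5001 -0.0997  0.12  ] [ 0.  0. -1.] -79.79
```

Call:
{"method": "step_arm", "body": {
  "slide": [
    [-5, 0, 0],
    [-25, 0, 0],
    [-27, 0, 0],
    [-5, 0, -9],
    [-5, -1, -8],
    [-5, -3, -9],
    [-5, -4, -8],
    [-5, -5, -7]
  ],
  "twist": [
    [0, 0, 0],
    [0, 0, 0],
    [0, 0, 0],
    [1.8, 0, 0],
    [1.8, 0, 0],
    [1.8, 0, 0],
    [1.8, 0, 0],
    [1.8, 0, 0]
  ],
  "hand": [0.75, 0.75, 0.75, 0.75, 0.5, 0.5, 0.5, 0.5]
}}

```text
t: 17.0
tcp_pos: [0.5426, -0.0918, 0.0983]
orientation: [[0.0, 0.575, 0.818], [-0.0, 0.818, -0.575], [-1.0, 0.0, 0.0]]
contact_force: [-0.6, -0.2, 0.3]
width: 0.0428
```

Call:
{"method": "step_arm", "body": {
  "slide": [
    [-5, -6, -6],
    [-5, -7, -5],
    [-5, -8, -4],
    [-5, -8, -3],
    [-5, -9, -1],
    [0, 0, 0],
    [0, 0, 0],
    [0, 0, 0]
  ],
  "twist": [
    [1.8, 0, 0],
    [1.8, 0, 0],
    [1.8, 0, 0],
    [1.8, 0, 0],
    [1.8, 0, 0],
    [0, 0, 0],
    [0, 0, 0],
    [0, 0, 0]
  ],
  "hand": [0.5, 0.5, 0.5, 0.5, 0.5, 0.5, 0.5, 0.5]
}}

```text
t: 18.0
tcp_pos: [0.5003, -0.0996, 0.1227]
orientation: [[0.0, 0.984, 0.179], [0.0, 0.179, -0.984], [-1.0, 0.0, -0.0]]
contact_force: [-0.4, -0.3, 0.7]
width: 0.0429
```

```bash
cat > meas.py <<'E'
from plan import *
from fit import *
st()
P={n:snap(n) for n in('top','side')}
save(P['top'],'t_last.png');save(P['side'],'s_last.png')
R={}
for k,p in P.items():
    L={}
    for n,g in (('large_piece',(.689,-.065,.17)),('small_piece',(.5865,-.0843,.17))):
        m=whites(p,n,np.array(g[:2]))
        if m is None: print(k,n,'none'); continue
        q,f=fit(n,[(p,m)],g); L[n]=q; print(k,n,q[:2].round(4),np.degrees(q[2]).round(2),round(f),m.sum())
    if len(L)==2:
        a=L['large_piece'];d=L['small_piece']-a;c,s=np.cos(a[2]),np.sin(a[2])
        print('  rel: gap %.1f mm, dy %.1f mm, yaw %.2f'%(-(c*d[0]+s*d[1])*1000-76,(-s*d[0]+c*d[1])*1000,np.degrees(d[2])))
E
python3 meas.py
```

```text
18.0 [ 0.5003 -0.0996  0.1227] z -79.69 x [ 0.  0. -1.] F [-0.4 -0.3  0.7] T [-0.03 -0.    0.01] w 42.9 [-19.   20.8 104.6   0.   54.6  60.7]
top large_piece [ 0.6902 -0.064 ] 10.39 510 2295.0
top small_piece none
side large_piece [ 0.689  -0.0661] 9.71 102 2625.0
side small_piece [ 0.5843 -0.0851] 9.98 46 1916.0
  rel: gap 30.5 mm, dy -1.1 mm, yaw 0.26
```

```bash
python3 - <<'E'
from plan import *
plan([([.5313,-.0941,.05],Rd(-80.2),4),([.5313,-.0941,.033],Rd(-80.2),3),([.5313,-.0941,.033],Rd(-80.2),1)])
E
```

```text
slide [[18.0, 8.0, 0.0], [18.0, 8.0, 0.0], [19.0, 8.0, 0.0], [18.0, 8.0, 0.0], [6.0, 0.0, 0.0], [5.0, 0.0, 0.0], [6.0, 0.0, 0.0], [0.0, 0.0, 0.0]]
twist [[0.0, 0.0, 0.0], [0.0, 0.0, 0.0], [0.1, 0.0, 0.0], [0.0, 0.0, 0.0], [0.0, 0.0, 0.0], [0.0, 0.0, 0.0], [0.0, 0.0, 0.0], [0.0, 0.0, 0.0]]
end [ 0.5315 -0.094   0.0327] [-0.  0. -1.] -80.26
```

Call:
{"method": "step_arm", "body": {
  "slide": [
    [18, 8, 0],
    [18, 8, 0],
    [19, 8, 0],
    [18, 8, 0],
    [6, 0, 0],
    [5, 0, 0],
    [6, 0, 0],
    [0, 0, 0]
  ],
  "twist": [
    [0, 0, 0],
    [0, 0, 0],
    [0.1, 0, 0],
    [0, 0, 0],
    [0, 0, 0],
    [0, 0, 0],
    [0, 0, 0],
    [0, 0, 0]
  ],
  "hand": [0.5, 0.5, 0.5, 0.5, 0.5, 0.5, 0.5, 0.5]
}}

```text
t: 19.3
tcp_pos: [0.5312, -0.094, 0.0327]
orientation: [[-0.0, 0.986, 0.169], [0.0, 0.169, -0.986], [-1.0, -0.0, -0.0]]
contact_force: [-0.2, 0.5, 0.3]
width: 0.0427
```

Call:
{"method": "step_arm", "body": {
  "slide": [
    [0, 3, 0],
    [0, 3, 0],
    [0, 3, 0],
    [0, 3, 0],
    [0, 2, 0],
    [0, 1, 0],
    [0, 1, 0],
    [0, 0, 0]
  ],
  "twist": [
    [0, 0, 0],
    [0, 0, 0],
    [0, 0, 0],
    [0, 0, 0],
    [0, 0, 0],
    [0, 0, 0],
    [0, 0, 0],
    [0, 0, 0]
  ],
  "hand": [0.5, 0.5, 0.5, 0.5, 0.5, 0.5, 0.5, 0.5]
}}

```text
t: 20.3
tcp_pos: [0.5473, -0.0913, 0.0328]
orientation: [[-0.0, 0.986, 0.169], [0.0, 0.169, -0.986], [-1.0, -0.0, -0.0]]
contact_force: [-0.0, 0.5, 0.2]
width: 0.0428
```

```bash
python3 - <<'E'
from plan import *
from h import *
st()
b=snap('side')
cv2.imwrite('pics/c6.png',cv2.cvtColor(cv2.resize(b['color'][230:340,290:430],(763,600),interpolation=cv2.INTER_CUBIC),cv2.COLOR_RGB2BGR))
E
```

```text
20.3 [ 0.5473 -0.0913  0.0328] z -80.29 x [-0.  0. -1.] F [-0.   0.5  0.2] T [-0.02  0.03  0.  ] w 42.8 [-16.6  31.4 102.9   0.   45.8  63.7]
```

View pics/c6.png

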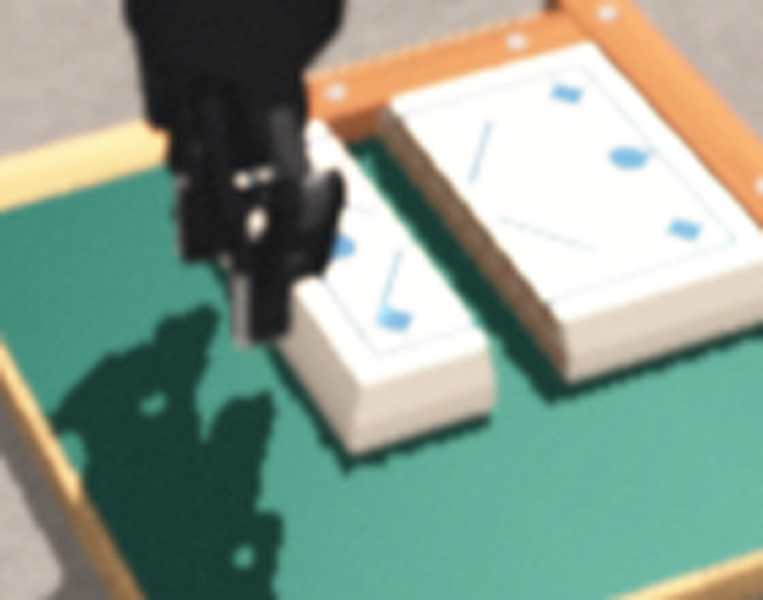

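The fingertips (crop 265,330) are just behind the bevel of the small piece, and the gap to the large piece is open. I continue slowly.

Call:
{"method": "step_arm", "body": {
  "slide": [
    [0, 1, 0],
    [0, 1, 0],
    [0, 1, 0],
    [0, 1, 0],
    [0, 1, 0],
    [0, 1, 0],
    [0, 1, 0],
    [0, 1, 0]
  ],
  "twist": [
    [0, 0, 0],
    [0, 0, 0],
    [0, 0, 0],
    [0, 0, 0],
    [0, 0, 0],
    [0, 0, 0],
    [0, 0, 0],
    [0, 0, 0]
  ],
  "hand": [0.5, 0.5, 0.5, 0.5, 0.5, 0.5, 0.5, 0.5]
}}

```text
t: 21.35
tcp_pos: [0.5547, -0.0899, 0.0327]
orientation: [[-0.001, 0.986, 0.169], [0.0, 0.169, -0.986], [-1.0, -0.001, -0.0]]
contact_force: [-2.2, -0.7, 1.0]
width: 0.0426
```

```bash
python3 meas.py
```

```text
21.35 [ 0.5547 -0.0899  0.0327] z -80.29 x [-0.001  0.    -1.   ] F [-2.2 -0.7  1. ] T [-0.05  0.23 -0.02] w 42.6 [-16.2  31.8 101.9   0.   46.4  64. ]
top large_piece [ 0.6912 -0.0639] 10.44 1443 1399.0
top small_piece [ 0.648  -0.0688] 86.96 1566 72.0
  rel: gap -32.6 mm, dy 3.0 mm, yaw 76.53
side large_piece [ 0.6887 -0.0663] 10.79 99 2628.0
side small_piece [ 0.6053 -0.0903] -14.59 835 1013.0
  rel: gap 10.4 mm, dy -7.9 mm, yaw -25.39
```

Call:
{"method": "step_arm", "body": {
  "slide": [
    [0, 1, 0],
    [0, 1.5, 0],
    [0, 2, 0],
    [0, 2, 0],
    [0, 2, 0],
    [0, 2, 0],
    [0, 1.5, 0],
    [0, 1, 0]
  ],
  "twist": [
    [0, 0, 0],
    [0, 0, 0],
    [0, 0, 0],
    [0, 0, 0],
    [0, 0, 0],
    [0, 0, 0],
    [0, 0, 0],
    [0, 0, 0]
  ],
  "hand": [0.5, 0.5, 0.5, 0.5, 0.5, 0.5, 0.5, 0.5]
}}

```text
t: 22.65
tcp_pos: [0.5681, -0.0877, 0.0328]
orientation: [[-0.0, 0.986, 0.169], [0.0, 0.169, -0.986], [-1.0, -0.0, -0.0]]
contact_force: [-0.7, 0.2, 0.1]
width: 0.0428
```

Call:
{"method": "step_arm", "body": {
  "slide": [
    [0, 1, 0],
    [0, 1, 0],
    [0, 1, 0],
    [0, 0.5, 0],
    [0, 0.5, 0],
    [0, 0.5, 0],
    [0, 0, 0],
    [0, 0, 0]
  ],
  "twist": [
    [0, 0, 0],
    [0, 0, 0],
    [0, 0, 0],
    [0, 0, 0],
    [0, 0, 0],
    [0, 0, 0],
    [0, 0, 0],
    [0, 0, 0]
  ],
  "hand": [0.5, 0.5, 0.5, 0.5, 0.5, 0.5, 0.5, 0.5]
}}

```text
t: 23.65
tcp_pos: [0.5725, -0.087, 0.0328]
orientation: [[0.0, 0.986, 0.169], [0.0, 0.169, -0.986], [-1.0, 0.0, -0.0]]
contact_force: [-1.0, 0.6, -0.9]
width: 0.0429
```

```bash
python3 - <<'E'
from plan import *
from h import *
st()
b=snap('side')
cv2.imwrite('pics/c7.png',cv2.cvtColor(cv2.resize(b['color'][225:325,310:440],(780,600),interpolation=cv2.INTER_CUBIC),cv2.COLOR_RGB2BGR))
E
```

```text
23.65 [ 0.5725 -0.087   0.0328] z -80.29 x [ 0.  0. -1.] F [-1.   0.6 -0.9] T [-0.01  0.17 -0.01] w 42.9 [-15.5  32.7  99.7   0.   47.6  64.8]
```

View pics/c7.png

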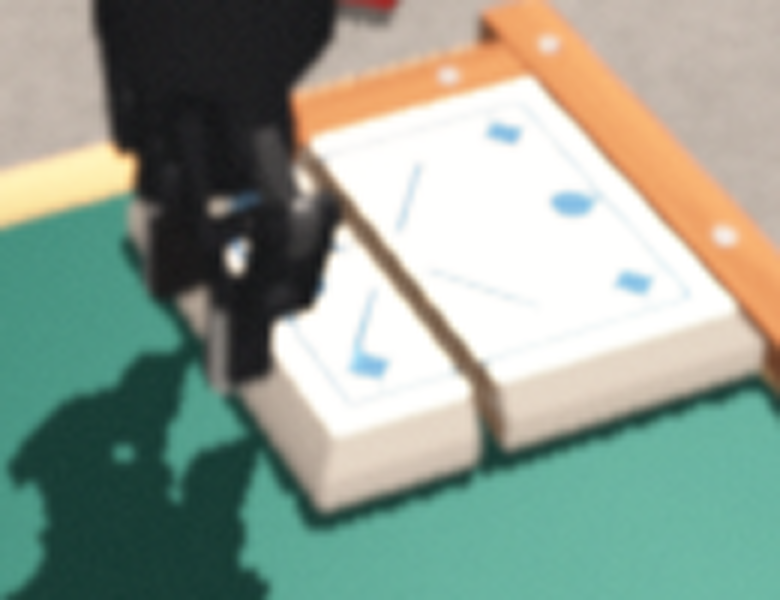

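The gap is now about 8 mm (crop 430,300), with the pieces parallel and the ends in line. I close it gently.

Call:
{"method": "step_arm", "body": {
  "slide": [
    [0, 0.5, 0],
    [0, 0.5, 0],
    [0, 0.5, 0],
    [0, 0.5, 0],
    [0, 0.5, 0],
    [0, 0.5, 0],
    [0, 0.5, 0],
    [0, 0.5, 0]
  ],
  "twist": [
    [0, 0, 0],
    [0, 0, 0],
    [0, 0, 0],
    [0, 0, 0],
    [0, 0, 0],
    [0, 0, 0],
    [0, 0, 0],
    [0, 0, 0]
  ],
  "hand": [0.5, 0.5, 0.5, 0.5, 0.5, 0.5, 0.5, 0.5]
}}

```text
t: 24.7
tcp_pos: [0.5764, -0.0863, 0.0328]
orientation: [[-0.0, 0.986, 0.169], [0.0, 0.169, -0.986], [-1.0, -0.0, -0.0]]
contact_force: [-1.4, -0.4, 0.6]
width: 0.0428
```

Call:
{"method": "step_arm", "body": {
  "slide": [
    [0, 0.5, 0],
    [0, 0.5, 0],
    [0, 0.5, 0],
    [0, 0.5, 0],
    [0, 0, 0],
    [0, 0, 0],
    [0, 0, 0],
    [0, 0, 0]
  ],
  "twist": [
    [0, 0, 0],
    [0, 0, 0],
    [0, 0, 0],
    [0, 0, 0],
    [0, 0, 0],
    [0, 0, 0],
    [0, 0, 0],
    [0, 0, 0]
  ],
  "hand": [0.5, 0.5, 0.5, 0.5, 0.5, 0.5, 0.5, 0.5]
}}

```text
t: 25.7
tcp_pos: [0.5784, -0.086, 0.0328]
orientation: [[0.0, 0.986, 0.169], [0.0, 0.169, -0.986], [-1.0, 0.0, -0.0]]
contact_force: [-1.0, 0.3, -0.7]
width: 0.0425
```

```bash
python3 - <<'E'
from plan import *
from h import *
st()
b=snap('side')
cv2.imwrite('pics/c8.png',cv2.cvtColor(cv2.resize(b['color'][225:325,310:440],(780,600),interpolation=cv2.INTER_CUBIC),cv2.COLOR_RGB2BGR))
E
```

```text
25.7 [ 0.5784 -0.086   0.0328] z -80.29 x [ 0.  0. -1.] F [-1.   0.3 -0.7] T [-0.07  0.18 -0.02] w 42.5 [-15.2  33.   98.9   0.   48.   65.1]
```

View pics/c8.png

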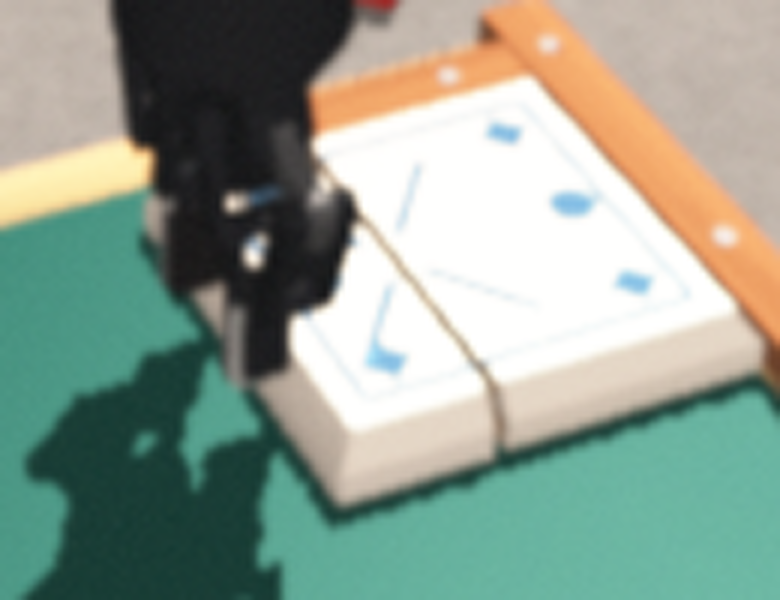

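The gap is about 2 mm (crop 430,270), the ends are in line, and no joint force has built up yet.

Call:
{"method": "step_arm", "body": {
  "slide": [
    [0, 0.3, 0],
    [0, 0.3, 0],
    [0, 0.3, 0],
    [0, 0.3, 0],
    [0, 0.3, 0],
    [0, 0.3, 0],
    [0, 0.3, 0],
    [0, 0, 0]
  ],
  "twist": [
    [0, 0, 0],
    [0, 0, 0],
    [0, 0, 0],
    [0, 0, 0],
    [0, 0, 0],
    [0, 0, 0],
    [0, 0, 0],
    [0, 0, 0]
  ],
  "hand": [0.5, 0.5, 0.5, 0.5, 0.5, 0.5, 0.5, 0.5]
}}

```text
t: 26.75
tcp_pos: [0.5804, -0.0856, 0.0328]
orientation: [[0.0, 0.986, 0.169], [0.0, 0.169, -0.986], [-1.0, 0.0, -0.0]]
contact_force: [-1.7, -0.5, 0.5]
width: 0.0429
```

Call:
{"method": "step_arm", "body": {
  "slide": [
    [0, 0.2, 0],
    [0, 0.2, 0],
    [0, 0.2, 0],
    [0, 0.2, 0],
    [0, 0, 0],
    [0, 0, 0],
    [0, 0, 0],
    [0, 0, 0]
  ],
  "twist": [
    [0, 0, 0],
    [0, 0, 0],
    [0, 0, 0],
    [0, 0, 0],
    [0, 0, 0],
    [0, 0, 0],
    [0, 0, 0],
    [0, 0, 0]
  ],
  "hand": [0.5, 0.5, 0.5, 0.5, 0.5, 0.5, 0.5, 0.5]
}}

```text
t: 27.75
tcp_pos: [0.5812, -0.0855, 0.0328]
orientation: [[0.0, 0.986, 0.169], [0.0, 0.169, -0.986], [-1.0, 0.0, -0.0]]
contact_force: [-1.1, -0.3, 0.8]
width: 0.0427
```

Call:
{"method": "step_arm", "body": {
  "slide": [
    [0, 0.3, 0],
    [0, 0.3, 0],
    [0, 0.3, 0],
    [0, 0.3, 0],
    [0, 0, 0],
    [0, 0, 0],
    [0, 0, 0],
    [0, 0, 0]
  ],
  "twist": [
    [0, 0, 0],
    [0, 0, 0],
    [0, 0, 0],
    [0, 0, 0],
    [0, 0, 0],
    [0, 0, 0],
    [0, 0, 0],
    [0, 0, 0]
  ],
  "hand": [0.5, 0.5, 0.5, 0.5, 0.5, 0.5, 0.5, 0.5]
}}

```text
t: 28.75
tcp_pos: [0.5824, -0.0853, 0.0328]
orientation: [[0.0, 0.986, 0.169], [0.0, 0.169, -0.986], [-1.0, 0.0, -0.0]]
contact_force: [-0.7, -0.5, 0.0]
width: 0.0427
```

```bash
python3 - <<'E'
from plan import *
from h import *
st()
b=snap('side')
cv2.imwrite('pics/c9.png',cv2.cvtColor(cv2.resize(b['color'][225:325,310:440],(780,600),interpolation=cv2.INTER_CUBIC),cv2.COLOR_RGB2BGR))
E
```

```text
28.75 [ 0.5824 -0.0853  0.0328] z -80.29 x [ 0.  0. -1.] F [-0.7 -0.5  0. ] T [-0.07  0.22  0.03] w 42.7 [-15.1  33.3  98.4   0.   48.3  65.2]
```

View pics/c9.png

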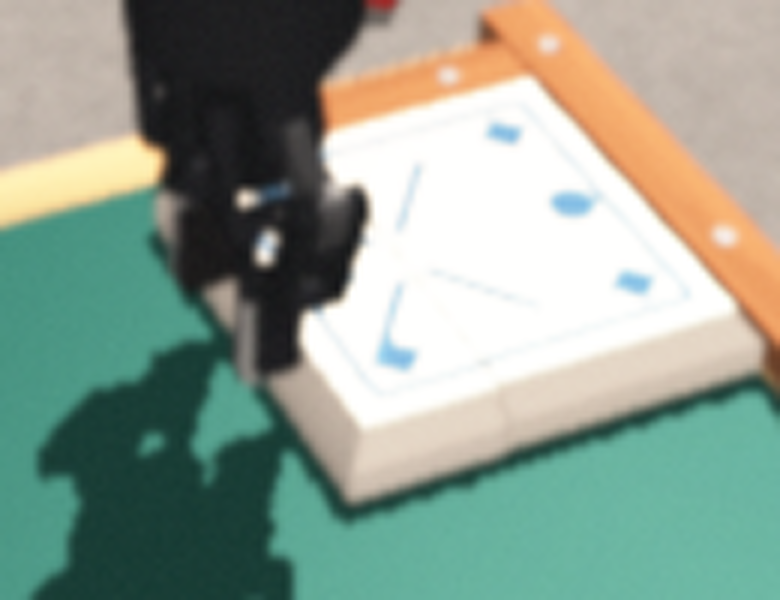

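The joint is closed (faint line at crop 490,370) and the ends are in line. Now the diagonal push.

Call:
{"method": "step_arm", "body": {
  "slide": [
    [0.1, 0.2, 0],
    [0.1, 0.2, 0],
    [0.1, 0.2, 0],
    [0.1, 0.2, 0],
    [0.1, 0.2, 0],
    [0, 0, 0],
    [0, 0, 0],
    [0, 0, 0]
  ],
  "twist": [
    [0, 0, 0],
    [0, 0, 0],
    [0, 0, 0],
    [0, 0, 0],
    [0, 0, 0],
    [0, 0, 0],
    [0, 0, 0],
    [0, 0, 0]
  ],
  "hand": [0.5, 0.5, 0.5, 0.5, 0.5, 0.5, 0.5, 0.5]
}}

```text
t: 29.8
tcp_pos: [0.5831, -0.0852, 0.0326]
orientation: [[-0.0, 0.986, 0.169], [0.0, 0.169, -0.986], [-1.0, -0.0, -0.0]]
contact_force: [-4.0, -0.3, 6.5]
width: 0.0429
```

Call:
{"method": "step_arm", "body": {
  "slide": [
    [0, 0.2, 0],
    [0, 0.2, 0],
    [0, 0.2, 0],
    [0, 0.2, 0],
    [0, 0, 0],
    [0, 0, 0],
    [0, 0, 0],
    [0, 0, 0]
  ],
  "twist": [
    [0, 0, 0],
    [0, 0, 0],
    [0, 0, 0],
    [0, 0, 0],
    [0, 0, 0],
    [0, 0, 0],
    [0, 0, 0],
    [0, 0, 0]
  ],
  "hand": [0.5, 0.5, 0.5, 0.5, 0.5, 0.5, 0.5, 0.5]
}}

```text
t: 30.8
tcp_pos: [0.5835, -0.0852, 0.0326]
orientation: [[-0.001, 0.986, 0.169], [-0.0, 0.169, -0.986], [-1.0, -0.001, -0.0]]
contact_force: [-5.0, -1.7, 7.0]
width: 0.0427
```

Call:
{"method": "step_arm", "body": {
  "slide": [
    [0, 0.2, 0],
    [0, 0.2, 0],
    [0, 0.2, 0],
    [0, 0, 0],
    [0, 0, 0],
    [0, 0, 0],
    [0, 0, 0],
    [0, 0, 0]
  ],
  "twist": [
    [0, 0, 0],
    [0, 0, 0],
    [0, 0, 0],
    [0, 0, 0],
    [0, 0, 0],
    [0, 0, 0],
    [0, 0, 0],
    [0, 0, 0]
  ],
  "hand": [0.5, 0.5, 0.5, 0.5, 0.5, 0.5, 0.5, 0.5]
}}

```text
t: 31.8
tcp_pos: [0.5836, -0.0851, 0.0326]
orientation: [[-0.002, 0.986, 0.169], [-0.0, 0.169, -0.986], [-1.0, -0.002, -0.0]]
contact_force: [-5.4, -1.9, 8.2]
width: 0.0426
```

Call:
{"method": "step_arm", "body": {
  "slide": [
    [0, 0.2, 0],
    [0, 0.2, 0],
    [0, 0.2, 0],
    [0, 0.2, 0],
    [0, 0.2, 0],
    [0, 0, 0],
    [0, 0, 0],
    [0, 0, 0]
  ],
  "twist": [
    [0, 0, 0],
    [0, 0, 0],
    [0, 0, 0],
    [0, 0, 0],
    [0, 0, 0],
    [0, 0, 0],
    [0, 0, 0],
    [0, 0, 0]
  ],
  "hand": [0.5, 0.5, 0.5, 0.5, 0.5, 0.5, 0.5, 0.5]
}}

```text
t: 32.8
tcp_pos: [0.5845, -0.0848, 0.0326]
orientation: [[-0.002, 0.986, 0.169], [-0.0, 0.169, -0.986], [-1.0, -0.002, -0.0]]
contact_force: [-6.6, -1.4, 8.3]
width: 0.0429
```

Call:
{"method": "step_arm", "body": {
  "slide": [
    [0, 0.2, 0],
    [0, 0.2, 0],
    [0, 0.2, 0],
    [0, 0.2, 0],
    [0, 0, 0],
    [0, 0, 0],
    [0, 0, 0],
    [0, 0, 0]
  ],
  "twist": [
    [0, 0, 0],
    [0, 0, 0],
    [0, 0, 0],
    [0, 0, 0],
    [0, 0, 0],
    [0, 0, 0],
    [0, 0, 0],
    [0, 0, 0]
  ],
  "hand": [0.5, 0.5, 0.5, 0.5, 0.5, 0.5, 0.5, 0.5]
}}

```text
t: 33.8
tcp_pos: [0.5845, -0.0848, 0.0326]
orientation: [[-0.003, 0.986, 0.169], [-0.0, 0.169, -0.986], [-1.0, -0.003, -0.0]]
contact_force: [-8.2, -1.6, 10.1]
width: 0.0427
```

```bash
python3 - <<'E'
from plan import *
from h import *
st()
b=snap('side')
cv2.imwrite('pics/c10.png',cv2.cvtColor(cv2.resize(b['color'][225:325,310:440],(780,600),interpolation=cv2.INTER_CUBIC),cv2.COLOR_RGB2BGR))
E
```

```text
33.8 [ 0.5845 -0.0848  0.0326] z -80.26 x [-0.003 -0.    -1.   ] F [-8.2 -1.6 10.1] T [-0.37  1.21  0.01] w 42.7 [-14.9  33.5  98.   -0.1  48.8  65.4]
```

View pics/c10.png

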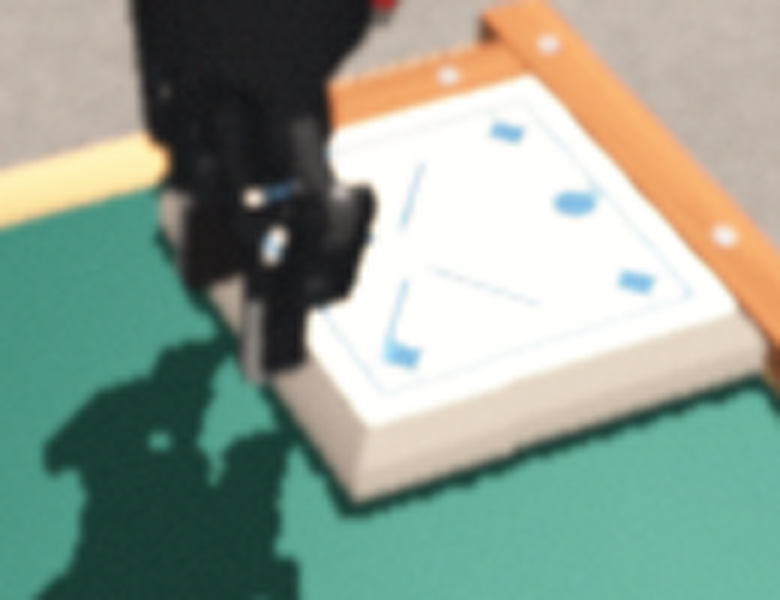

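Call:
{"method": "step_arm", "body": {
  "slide": [
    [0, 0.2, 0],
    [0, 0.2, 0],
    [0, 0.2, 0],
    [0, 0.2, 0],
    [0, 0.2, 0],
    [0, 0.2, 0],
    [0, 0, 0],
    [0, 0, 0]
  ],
  "twist": [
    [0, 0, 0],
    [0, 0, 0],
    [0, 0, 0],
    [0, 0, 0],
    [0, 0, 0],
    [0, 0, 0],
    [0, 0, 0],
    [0, 0, 0]
  ],
  "hand": [0.5, 0.5, 0.5, 0.5, 0.5, 0.5, 0.5, 0.5]
}}

```text
t: 34.85
tcp_pos: [0.5846, -0.0848, 0.0325]
orientation: [[-0.005, 0.986, 0.169], [-0.0, 0.169, -0.986], [-1.0, -0.005, -0.001]]
contact_force: [-10.1, -3.4, 13.0]
width: 0.0429
```

Call:
{"method": "step_arm", "body": {
  "slide": [
    [0, 0, 0],
    [0, 0, 0],
    [0, 0, 0],
    [0, 0, 0],
    [0, 0, 0],
    [0, 0, 0],
    [0, 0, 0],
    [0, 0, 0]
  ],
  "twist": [
    [0, 0, 0],
    [0, 0, 0],
    [0, 0, 0],
    [0, 0, 0],
    [0, 0, 0],
    [0, 0, 0],
    [0, 0, 0],
    [0, 0, 0]
  ],
  "hand": [0.5, 0.5, 0.5, 0.5, 0.5, 0.5, 0.5, 0.5]
}}

```text
t: 35.85
tcp_pos: [0.5846, -0.0848, 0.0325]
orientation: [[-0.005, 0.986, 0.169], [-0.0, 0.169, -0.986], [-1.0, -0.005, -0.001]]
contact_force: [-11.0, -3.4, 12.6]
width: 0.0433
```

```bash
python3 - <<'E'
from plan import *
from h import *
st()
E
python3 meas.py | grep large
```

```text
35.85 [ 0.5846 -0.0848  0.0325] z -80.25 x [-0.005 -0.    -1.   ] F [-11.   -3.4  12.6] T [-0.58  1.69  0.03] w 43.3 [-14.9  33.5  97.9  -0.1  48.9  65.4]
top large_piece none
side large_piece [ 0.6979 -0.0642] 6.92 376 2314.0
```

```bash
python3 -c "
from plan import *
print(ctrl.hand_in()); st()"
```

```text
the job is handed in; nothing more can be done
None
the job is handed in; nothing more can be done
```

I turned the switch to its on stop, joined the two pieces break to break, and handed in with the fingertips still pushing. The hand-in gives no verdict.

**How it was done:** With the joint still wide open, I turned the handle about 60°. It was pressing against the stop, and a picture confirmed the position. I carried the white small piece to about 28 mm from the large one and turned it to line up. Then I pushed it home slowly by its bevel with two fingertips.

**Last checks:**
- **Push:** At hand-in the wrist read about 11.5 N towards the fence and 12.6 N down, 17 N in all. That is a bit over the 15 N asked and steeper than square to the bevel. Before hand-in the tool stood still while the force was rising, so I take the large piece to be against the fence.
- **Joint forces:** By my estimate, about 16 N on the board, 7 N on the joint and 5 N on the fence. I could not measure these directly.
- **Fit:** In the last picture the joint is shut with the ends in line. The last clean measurement, before the final push, put the middles about 1.1 mm apart and the angle within 0.3°.

**Failed or disagreed:** With the arm in the way, the last automatic fits were unusable. The top camera found nothing, and the side camera gave an implausible angle for the large piece. The final fit therefore rests on the picture and the wrist forces. The bottle, pot, vase and red look-alikes were not touched.

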